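Spring a bangle bar into its stand through a bangle

TASK

Put the red bangle on display: take the yellow spring bar from its rest, pass its black spring plunger end through the bangle that stands in the groove of the wooden stand and into the brass cup beside that groove, push to compress the spring, swing the steel pin end down level with the other brass cup and let the spring push it in. Finish with both ends of the bar seated to the bottom of their cups, the bangle hanging or standing round the bar, and the bar let go; leave the comb, mirror, tin and dish where they are.

Things in the scene. Friction and masses are not known exactly. Their poses are not given: they have to be found in the camera images.
- bar_center (a point): Centre of the spring bar's barrel: yellow square wooden barrel 22 x 22 mm, 134 mm long (bar 80 to 160 g). y runs along the bar to the black plunger end, z up as it lies. A steel pin (diameter 11 mm) sticks out 14 mm at -y, a black spring plunger (11 mm) 32 mm at +y; free length 180 mm. Starts lying level on the rest, axis 39 mm above the bench; grip mid-barrel from above.
- rest: Fixed wooden rest that the bar starts on, along its y; origin under its centre, bar's centre within 4 mm of it along y. Floor plate 70 x 130 mm, 6 mm thick; two notched blocks, 44 mm wide, inner faces 49 mm either side of the origin, their tops 37 mm above the bench.
- bar_tip (a point): Centre of the free end face of the black plunger, on the bar's axis: 99 mm from bar_center along +y when the spring is free.
- bar_pin (a point): Centre of the end face of the fixed steel pin, on the bar's axis, 81 mm from bar_center along -y.
- plunger (a joint): How far the plunger is pushed into the barrel, m: 0 free, 0.020 the stop. The spring gives about 2 N at 0, 3 N at 4 mm (its state when fitted) and 6.5 N at 16 mm.
- stand: Fixed wooden stand, base 100 x 236 mm, 15 mm thick; origin under its centre, y along it towards the cup at the groove end. Cup floors 176 mm apart, rims 160 mm: the bar fits when shortened by 4 mm and clears the other cup's rim when shortened by 12 mm. On the line through the groove-end cup's centre, tilted 12 to 15 degrees plunger down, the bar clears the other cup and passes through the bangle.
- cup_groove_end (a point): Centre of the floor of the brass end cup beside the bangle groove, 52 mm above the bench; y along the stand from the plain cup to this one, z up. The two cups face each other on one level axis. Each is 8 mm deep, 18 mm inside diameter at the floor flaring to 23 mm at the rim, 29 mm outside; the posts behind rise 12 mm above the axis.
- cup_plain_end (a point): Centre of the floor of the other brass end cup, which takes the steel pin; 176 mm from the first along the stand, same height and same axes.
- bangle_center (a point): Centre of the bangle: red ring with a brass line, inner radius 31 mm, outer radius 36 mm, 12 mm wide, 45 g, loose, standing on edge in a groove of the stand (fences 14 mm high). Its y axis is the ring's axis, along the stand; its centre starts on the cups' axis to within 2 mm, 40 mm from the floor of the cup at the groove end.
- comb: Green plastic comb, 170 x 36 x 5 mm, lying flat; origin under its centre, y along it. Leave alone.
- mirror: Round steel hand mirror lying flat, 120 mm across, 10 mm thick, with a handle reaching 165 mm from the centre along its -y; origin under the disc's centre. Leave alone.
- tin: Blue round hairpin tin with a ribbed cap, 69 mm across, 43 mm high; origin under its centre. Leave alone.
- dish: White ceramic bangle dish, 110 mm across, 30 mm high; origin under its centre. Leave alone.

How it is judged:
By the outcome, as a careful person would: the job done as asked, in the order asked, and still so for the second after the job is handed in, with the robot touching nothing.
It also fails if it takes over 46 s, if anything falls off the work surface, if the arm or the gripper's body presses on something with over 40 N, if the wrist force passes 120 N, or if a joint passes its speed limit or range.

ROBOT

A 7-joint arm with a two-finger parallel gripper is mounted at the origin on the work surface. World frame = base frame: x ahead of the robot, y to its left, z up, the work surface at z = 0. Lengths are in mm, angles in rad, forces in N, time in s.
With the tool pointing down it reaches from about 425 to 875 mm from the base axis. Payload 9.9 kg.
Tool frame: the origin (TCP) lies midway between the tips of the shut fingers; the grasp point (between the pads) lies 19 mm behind it; x points along the fingers, z is the direction in which the jaws open and shut, and the axes are right-handed (so a half turn about x gives the same grasp; the last joint's range is limited). The gripper opens to 85 mm and grips with 20 to 120 N. Pads are 22 mm wide; open, the fingers measure 114 mm over their backs; the gripper's body (76 mm by 85 mm) begins 54 mm behind the grasp point. The pads swing forward as they close: fully open they stand 13 mm farther back than shut.
Start: joints at [-1.22, 0.576, 0.025, 1.437, -0.015, 1.129, -0.057], TCP at [284.323, 612.2, 231.289] pointing down, gripper open.
Joint ranges: [-2.76, 2.76], [-0.34, 2.15], [-1.52, 1.57], [0.19, 2.46], [-1.09, 4.23], [0.17, 1.99], [-2.82, 2.82]. Speed limits (rad/s): [2.22, 2.22, 3.01, 3.01, 3.14, 3.14, 3.14].

INTERFACE

Orientations are given as a rotation vector (axis times angle).
In Python, from bench import monitor, viewer, job gives the robot as it stands.
- The arm moves only by the tool send_rows, never from a script. Its argument "deltas" is a list of rows, each an object of numbers: "hand": the finger opening in mm, from 0 to 85.4; "dx", "dy", "dz": the shift along the tool's x, y, z in mm; "ax", "ay", "az": the turn, a rotation vector about the tool's x, y, z in rad. In form: [{"hand": .., "dx": .., "dy": .., "dz": .., "ax": .., "ay": .., "az": ..}, ...]. A call has 1 to 20 rows; each row shifts and turns the commanded pose from where the row before left it, along the tool's axes as they then stand; what a row does not reach is not made up. A row lasts 1/12 s, in which the tool goes at most 41.7 mm and 7.16 degrees, less where a joint would pass 70% of its speed; a pose out of reach is approached as far as the arm can. A call with a gripper value outside its range is refused whole. The fingers move at their own pace and stop on an object; the grip force is fixed at half the most. Time passes only in rows, so rows that do not move let the fingers close. It gives the time, the measured TCP pose, the force and the opening at its end, in the units of the state.
- monitor.get_state(): the state, without advancing time (a new reading comes with each control period).
- viewer.get_image(name): name is "side" or "top" or "wrist"; returns a dict with "frame" (420x560x3 uint8, red, green, blue), "mtx" (3x3 intrinsics, pixels), "k1" (the pictures are not rectified: a ray, as slopes to the right and down, at radius r is drawn at 1 + k1 r^2 times it, then the intrinsics apply), "position" and "attitude" of the camera in the world. Camera axes: x right, y up, looking along -z (the intrinsics and any distortion apply to the point x, -y, -z); pixel columns grow to the right and rows downward; lengths in mm; the calibration is good to about 2 mm. A picture is of the moment at which its call begins. There is no depth.
- job.sign_off(): hands the job in, once; it reports no verdict.
The state is a dict: "t": time; "q": joint angles; "qvel": joint speeds; "joint_efforts": joint torques, N m; "tool_pos": TCP position; "orientation": TCP orientation; "wrist_force": force on the tool from outside, world axes, zero at the start; "moment": the same for the moment, N m; "opening": finger opening in mm.
Only numpy, scipy, OpenCV 4.12 (cv2) and the standard library are available. Lean on these libraries where they do the work, as an engineer would, in place of code of your own. Each camera call takes 0.05 s, during which the arm holds its last target.

## Working session

There is one attempt and no reset: what is moved stays moved. The work goes in short steps, Python scripts to look and compute and a tool call to move; the robot and the scene stay as the last step left them, time stands still between calls to the robot, and variables do not carry over. Pictures are saved under pics/ and viewed, and the job is handed in when it is done.

Besides the shell and the picture viewer there is one more tool, called by a JSON object that holds its "api" and its "payload", one argument or row to a line. send_rows: Moves the arm, as the interface text tells. Its arguments: {"type":"object","properties":{"deltas":{"type":"array"}},"required":["deltas"]}

```bash
ls; mkdir -p pics
cat > h.py <<'E'
import numpy as np, cv2, json
from bench import monitor, viewer, job
from scipy.spatial.transform import Rotation as R
def snap(name,fn):
    d=viewer.get_image(name); cv2.imwrite('pics/'+fn+'.png',d['frame'][:,:,::-1]); 
    np.savez('pics/'+fn+'.npz',frame=d['frame'],mtx=d['mtx'],k1=d['k1'],position=d['position'],attitude=d['attitude']); return d
def load(fn): return np.load('pics/'+fn+'.npz')
def Rm(a):
    a=np.array(a,float)
    return a if a.shape==(3,3) else (R.from_rotvec(a).as_matrix() if a.shape==(3,) else None)
def proj(d,P):
    P=np.atleast_2d(P); c=(P-d['position'])@Rm(d['attitude']); s=np.c_[c[:,0]/-c[:,2],-c[:,1]/-c[:,2]]
    r2=(s**2).sum(1,keepdims=True); s=s*(1+float(d['k1'])*r2); M=d['mtx']
    return np.c_[M[0,0]*s[:,0]+M[0,2],M[1,1]*s[:,1]+M[1,2]]
def ray(d,uv):
    uv=np.atleast_2d(np.array(uv,float)); M=d['mtx']; k=float(d['k1'])
    sd=np.c_[(uv[:,0]-M[0,2])/M[0,0],(uv[:,1]-M[1,2])/M[1,1]]; s=sd.copy()
    for _ in range(30): s=sd/(1+k*(s**2).sum(1,keepdims=True))
    return np.c_[s[:,0],-s[:,1],-np.ones(len(s))]@Rm(d['attitude']).T
def atz(d,uv,z):
    r=ray(d,uv); p=np.array(d['position']); return p+r*((z-p[2])/r[:,2])[:,None]
E
python3 - <<'E'
from h import *
s=monitor.get_state(); print(s)
for n in ['side','top','wrist']:
    d=snap(n,n+'0'); print(n,d['mtx'],d['k1'],d['position'],d['attitude'])
E
```

```text
pics
{'t': 0.0, 'q': array([-1.21978742,  0.57650652,  0.02481108,  1.43791372, -0.01501565,
        1.12902601, -0.05651153]), 'qvel': array([-0.00106169,  0.00049905, -0.00104427, -0.00085758,  0.0008212 ,
        0.00058778,  0.00030418]), 'joint_efforts': array([-1.73616500e-04, -7.65754795e+01,  2.24964403e+00, -2.85966969e+01,
        1.51069276e-02,  1.25252569e-02, -6.86033263e-05]), 'tool_pos': array([284.11216375, 611.78141047, 230.45711161]), 'orientation': array([-0.88422421,  1.385474  ,  0.88267408]), 'wrist_force': array([-0.36684328,  0.21951126, -0.30450112]), 'moment': array([-0.02205877, -0.00904875, -0.04011189]), 'opening': 85.46307771329744}
side [[378.95388459   0.         281.75869925]
 [  0.         378.95388459 213.83655392]
 [  0.           0.           1.        ]] -0.05455612465825887 [ 346.41189398 -560.14947803  739.43932706] [ 0.74184585 -0.15737797 -0.45040674]
top [[394.33583572   0.         289.47824407]
 [  0.         394.33583572 214.86618168]
 [  0.           0.           1.        ]] 0.014983757671050285 [ 465.34780974   27.36566119 1043.03532346] [ 0.10037166 -0.12599485 -1.55208083]
wrist [[294.57338114   0.         277.48822546]
 [  0.         294.57338114 210.78410782]
 [  0.           0.           1.        ]] 0.0022295909414902088 [214.47139689 644.81129754 372.55144974] [-0.27998343 -0.17615177  1.12602449]
```

View pics/top0.png

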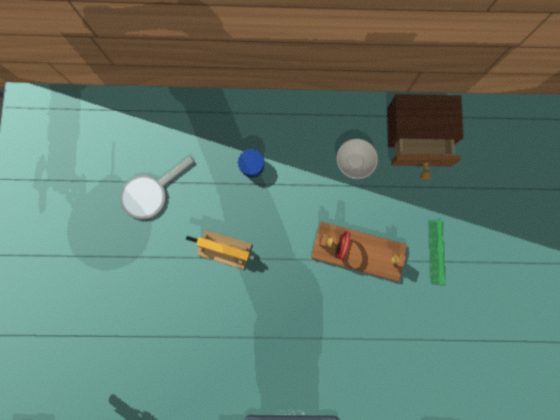

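View pics/side0.png

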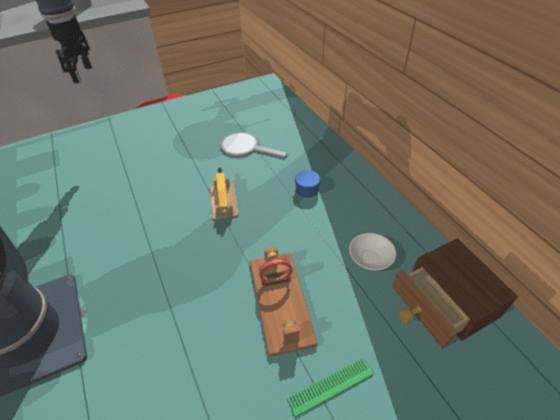

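View pics/wrist0.png

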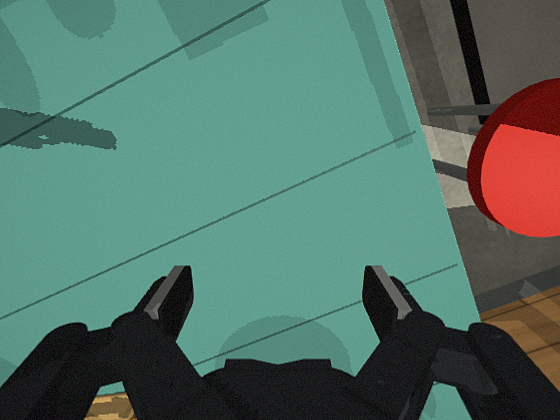

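The top view shows the bar at (222,248) with its black plunger to the left (+y). The stand is at (360,250) with the bangle at (343,245). The side view has the same layout. I'll zoom in to measure.

Run:
```python
from h import *
def crop(fn,x0,y0,w,h,k):
    f=load(fn)['frame'][y0:y0+h,x0:x0+w,::-1]; return cv2.resize(f,None,fx=k,fy=k,interpolation=cv2.INTER_CUBIC)
a=crop('top0',180,225,80,50,8); b=crop('top0',308,215,104,72,7)
cv2.imwrite('pics/c1.png',a);cv2.imwrite('pics/c2.png',b)
cv2.imwrite('pics/c3.png',crop('side0',200,160,50,65,9));cv2.imwrite('pics/c4.png',crop('side0',240,240,84,120,5))
```

```text
(no output)
```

View pics/c1.png

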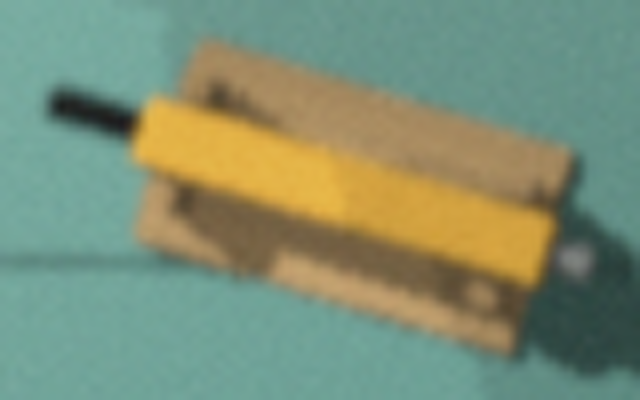

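View pics/c2.png

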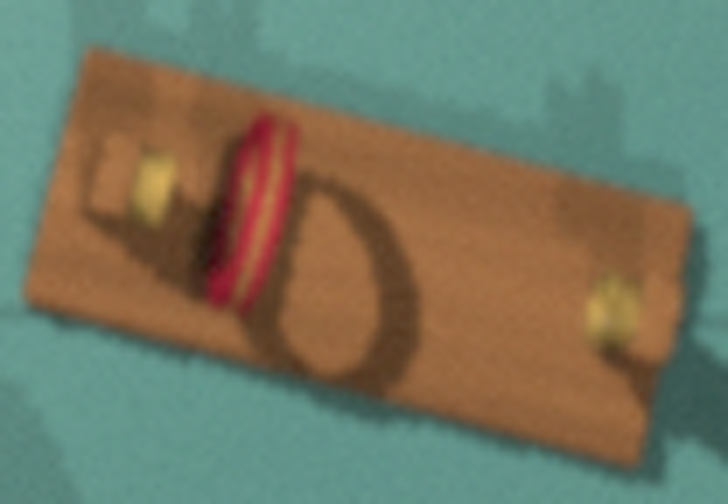

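View pics/c3.png

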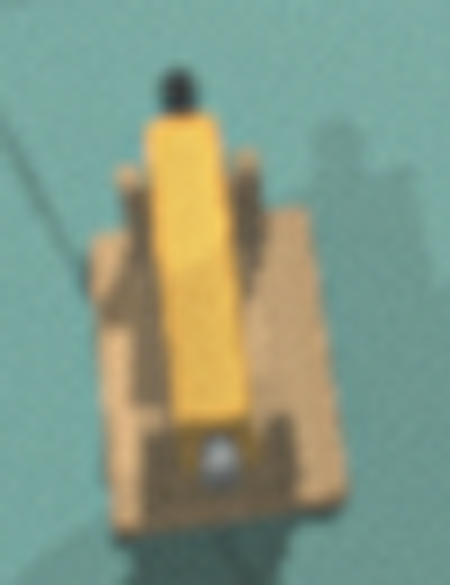

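View pics/c4.png

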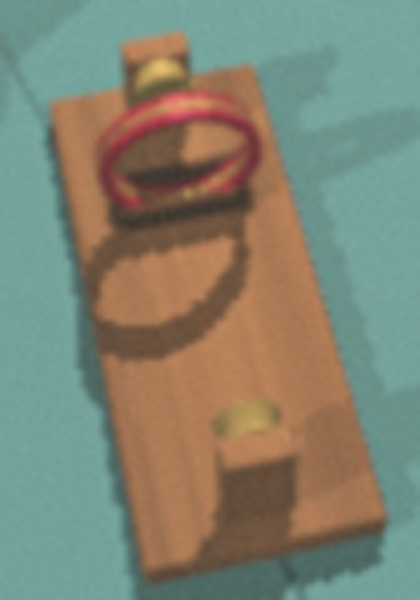

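Run:
```python
from h import *
from scipy.optimize import least_squares
t,s=load('top0'),load('side0')
def px(u,off,k): return (np.array(u,float)+.5)/k-.5+np.array(off)
def fit(local,ut,us,x0):
    def f(p,both=True,w=(1,1)):
        c,sn=np.cos(p[2]),np.sin(p[2]); Q=np.array(local,float); P=np.c_[p[0]+c*Q[:,0]-sn*Q[:,1],p[1]+sn*Q[:,0]+c*Q[:,1],Q[:,2]]
        return np.r_[w[0]*(proj(t,P)-ut).ravel(),w[1]*(proj(s,P)-us).ravel()]
    for w in [(1,1),(1,0),(0,1)]:
        r=least_squares(lambda p:f(p,w=w),x0,x_scale=[10,10,.1]); print(w,r.x,'res',np.sqrt(np.mean(r.fun**2)))
        print(np.round(r.fun,1))
print('bar')
L=[[11,67,50],[-11,67,50],[-11,-67,50],[11,-67,50]]
ut=px([[152,97],[133,162],[537,287],[557,212]],(180,225),8)
us=px([[217,118],[147,122],[173,420],[247,412]],(200,160),9)
print(atz(t,ut,50),atz(s,us,50))
fit(L,ut,us,[380,180,-0.2])
print('stand')
L=[[50,118,15],[-50,118,15],[-50,-118,15],[50,-118,15]]
ut=px([[90,47],[25,300],[637,467],[692,208]],(308,215),7)
us=px([[253,65],[52,102],[148,568],[384,518]],(240,240),5)
print(atz(t,ut,15),atz(s,us,15))
fit(L,ut,us,[380,-180,-0.2])
```

```text
bar
[[550.64185761 239.78399879  50.        ]
 [530.16405528 244.72201194  50.        ]
 [493.11249477 117.35488784  50.        ]
 [516.54017872 111.81169144  50.        ]] [[551.10912797 237.00264779  50.        ]
 [531.14985792 245.51667263  50.        ]
 [493.61282754 119.7457969   50.        ]
 [513.45654882 112.8847336   50.        ]]
(1, 1) [ 5.22478769e+02  1.78637269e+02 -2.81127092e-01] res 0.4096945190411061
[-0.  -0.4 -0.5 -0.1  0.  -0.1  0.2  0.8 -0.2 -0.7 -0.3 -0.   0.2  0.6
  0.6  0.3]
(1, 0) [ 5.22620114e+02  1.78418392e+02 -2.71066480e-01] res 0.23316796645841634
[-0.1 -0.2 -0.5  0.1  0.2 -0.4  0.3  0.5 -0.  -0.  -0.   0.   0.   0.
  0.   0. ]
(0, 1) [ 5.22434121e+02  1.79092399e+02 -2.92512999e-01] res 0.2581771438219033
[-0.  -0.  -0.  -0.  -0.   0.  -0.   0.   0.  -0.8 -0.1 -0.2 -0.2  0.5
  0.2  0.3]
stand
[[ 599.33484832  -70.09242053   15.        ]
 [ 504.33594288  -46.24308232   15.        ]
 [ 446.65343141 -272.3722059    15.        ]
 [ 542.45094528 -295.5064073    15.        ]] [[ 599.16089781  -71.80537282   15.        ]
 [ 505.06469164  -47.45731641   15.        ]
 [ 448.57232943 -271.74825835   15.        ]
 [ 541.03707723 -296.18151324   15.        ]]
(1, 1) [ 5.23549006e+02 -1.71021414e+02 -2.49413005e-01] res 0.7245045311156681
[-0.4 -0.7 -0.7  0.   0.3  0.3  0.8 -0.1  0.2 -1.1 -0.9 -0.8 -0.9  1.2
  1.2  0.2]
(1, 0) [ 5.23244979e+02 -1.71051520e+02 -2.47189491e-01] res 0.34793176072526544
[-0.5 -0.5 -0.7  0.3  0.3  0.3  0.8 -0.1 -0.  -0.  -0.  -0.  -0.   0.
  0.   0. ]
(0, 1) [ 5.23801958e+02 -1.70982255e+02 -2.51265877e-01] res 0.626247167242984
[-0.  -0.  -0.  -0.   0.   0.   0.  -0.   0.4 -1.2 -0.7 -0.9 -0.9  1.1
  1.2  0.2]
```

Run:
```python
from h import *
s=monitor.get_state(); print(Rm(s['orientation']).round(3))
w=load('wrist0'); r=Rm(s['orientation']); print('cam in tool', (r.T@(w['position']-s['tool_pos'])).round(1), (r.T@Rm(w['attitude'])).round(3))
t,sd=load('top0'),load('side0')
# project cups onto images
def fr(x,y,yaw,Q): c,sn=np.cos(yaw),np.sin(yaw); Q=np.atleast_2d(Q); return np.c_[x+c*Q[:,0]-sn*Q[:,1],y+sn*Q[:,0]+c*Q[:,1],Q[:,2]]
th=np.linspace(0,2*np.pi,60)
S=(523.5,-171,-.249)
for fn,d,o,k in [('t',t,(308,215),7),('s',sd,(240,240),5)]:
    w_,h_=(104,72) if fn=='t' else (84,120)
    im=cv2.resize(d['frame'][o[1]:o[1]+h_,o[0]:o[0]+w_,::-1],None,fx=k,fy=k,interpolation=cv2.INTER_CUBIC)
    def dr(Q,col):
        p=(proj(d,fr(*S,Q))-o+.5)*k-.5; cv2.polylines(im,[p.round().astype(int)],False,col,1)
    for yc in (80,-80): dr(np.c_[14.5*np.cos(th),0*th+yc,52+14.5*np.sin(th)],(0,255,0))
    for yc in (42,54):dr(np.c_[36*np.cos(th),0*th+yc,52+36*np.sin(th)],(255,255,0))
    dr(np.array([[-50,-118,15],[50,-118,15],[50,118,15],[-50,118,15],[-50,-118,15]]),(255,0,255))
    cv2.imwrite(f'pics/o_{fn}.png',im)
```

```text
[[-0.    -0.907  0.421]
 [-0.001  0.421  0.907]
 [-1.    -0.    -0.001]]
cam in tool [-141.9   77.1    0.3] [[ 0.001  0.308 -0.951]
 [-0.     0.951  0.308]
 [ 1.     0.     0.001]]
```

View pics/o_t.png

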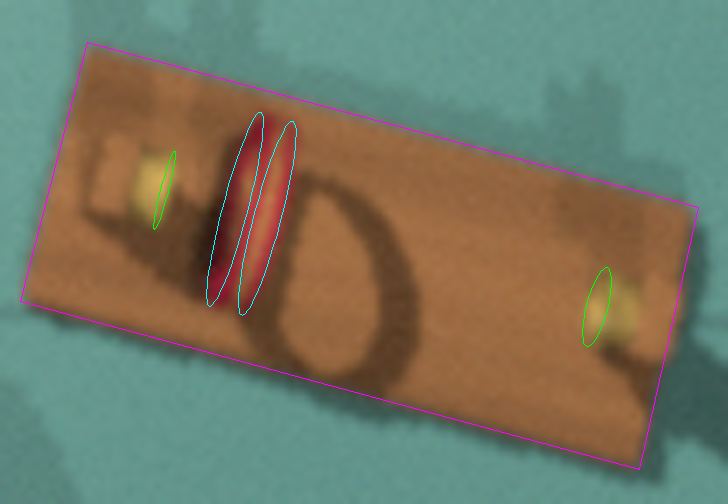

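View pics/o_s.png

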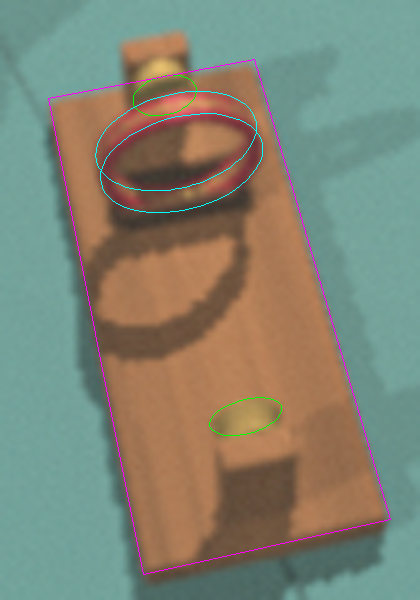

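```bash
cat >> h.py <<'E'
def goalR(yaw,tilt=0):
    c,s=np.cos(yaw),np.sin(yaw); z=np.array([c,s,0]); x=np.array([0,0,-1.]); y=np.cross(z,x)
    return np.c_[x,y,z]@R.from_rotvec([0,0,-tilt]).as_matrix()
def plan(p1,R1,n,hand,nd=1,p0=None,R0=None):
    st=monitor.get_state(); 
    if p0 is None: p0,R0=st['tool_pos'],Rm(st['orientation'])
    p,r=np.array(p0,float),R0.copy(); rv=R.from_matrix(r.T@R1).as_rotvec(); tot=np.linalg.norm(rv)
    rows=[]
    for i in range(n):
        tgt=p0+(p1-p0)*(i+1)/n; Rt=R0@R.from_rotvec(rv*(i+1)/n).as_matrix()
        d=(r.T@(tgt-p)).round(nd); a=R.from_matrix(r.T@Rt).as_rotvec().round(4)
        p=p+r@d; r=r@R.from_rotvec(a).as_matrix()
        row={"hand":hand}
        for k,v in zip(("dx","dy","dz","ax","ay","az"),list(d)+list(a)): 
            if abs(v)>1e-9: row[k]=round(float(v),4)
        rows.append(row)
    print(json.dumps(rows)); return p,r
E
python3 - <<'E'
from h import *
plan(np.array([522.5,178.6,130]),goalR(-.281),14,85)
E
```

```text
[{"hand": 85, "dx": 7.2, "dy": -28.5, "dz": -20.9, "ax": 0.1012, "ay": -0.0001, "az": 0.0001}, {"hand": 85, "dx": 7.2, "dy": -30.4, "dz": -17.9, "ax": 0.1012}, {"hand": 85, "dx": 7.2, "dy": -32.1, "dz": -14.7, "ax": 0.1012, "ay": -0.0001, "az": 0.0001}, {"hand": 85, "dx": 7.3, "dy": -33.4, "dz": -11.5, "ax": 0.1012, "ay": -0.0001, "az": 0.0001}, {"hand": 85, "dx": 7.2, "dy": -34.4, "dz": -7.9, "ax": 0.1013, "ay": -0.0001}, {"hand": 85, "dx": 7.2, "dy": -35.1, "dz": -4.5, "ax": 0.1012, "az": 0.0001}, {"hand": 85, "dx": 7.2, "dy": -35.3, "dz": -0.9, "ax": 0.1012, "ay": -0.0001, "az": 0.0001}, {"hand": 85, "dx": 7.2, "dy": -35.2, "dz": 2.6, "ax": 0.1012, "ay": -0.0001}, {"hand": 85, "dx": 7.2, "dy": -34.7, "dz": 6.2, "ax": 0.1012, "az": 0.0001}, {"hand": 85, "dx": 7.1, "dy": -34.0, "dz": 9.7, "ax": 0.1012, "ay": -0.0001, "az": 0.0001}, {"hand": 85, "dx": 7.2, "dy": -32.8, "dz": 13.1, "ax": 0.1012, "ay": -0.0001}, {"hand": 85, "dx": 7.2, "dy": -31.3, "dz": 16.3, "ax": 0.1012, "az": 0.0001}, {"hand": 85, "dx": 7.2, "dy": -29.5, "dz": 19.4, "ax": 0.1012, "ay": -0.0001, "az": 0.0001}, {"hand": 85, "dx": 7.2, "dy": -27.5, "dz": 22.3, "ax": 0.1012, "ay": -0.0001, "az": 0.0001}]
```

{"api": "send_rows", "payload": {
  "deltas": [
    {"hand":85,"dx":7.2,"dy":-28.5,"dz":-20.9,"ax":0.1012},
    {"hand":85,"dx":7.2,"dy":-30.4,"dz":-17.9,"ax":0.1012},
    {"hand":85,"dx":7.2,"dy":-32.1,"dz":-14.7,"ax":0.1012},
    {"hand":85,"dx":7.2,"dy":-33.4,"dz":-11.5,"ax":0.1012},
    {"hand":85,"dx":7.2,"dy":-34.4,"dz":-7.9,"ax":0.1012},
    {"hand":85,"dx":7.2,"dy":-35.1,"dz":-4.5,"ax":0.1012},
    {"hand":85,"dx":7.2,"dy":-35.3,"dz":-0.9,"ax":0.1012},
    {"hand":85,"dx":7.2,"dy":-35.2,"dz":2.6,"ax":0.1012},
    {"hand":85,"dx":7.2,"dy":-34.7,"dz":6.2,"ax":0.1012},
    {"hand":85,"dx":7.2,"dy":-34.0,"dz":9.7,"ax":0.1012},
    {"hand":85,"dx":7.2,"dy":-32.8,"dz":13.1,"ax":0.1012},
    {"hand":85,"dx":7.2,"dy":-31.3,"dz":16.3,"ax":0.1012},
    {"hand":85,"dx":7.2,"dy":-29.5,"dz":19.4,"ax":0.1012},
    {"hand":85,"dx":7.2,"dy":-27.5,"dz":22.3,"ax":0.1012},
    {"hand":85}
  ]
}}

```text
schema error: expected keys hand, dx, dy, dz, ax, ay, az
```

Run:
```python
from h import *
d=snap('wrist','w1'); s=monitor.get_state(); print(s['t'],s['tool_pos'],Rm(s['orientation']).round(3),s['q'].round(2))
im=d['frame'][:,:,::-1].copy()
def fr(x,y,yaw,Q): c,sn=np.cos(yaw),np.sin(yaw); Q=np.atleast_2d(Q); return np.c_[x+c*Q[:,0]-sn*Q[:,1],y+sn*Q[:,0]+c*Q[:,1],Q[:,2]]
p=proj(d,fr(522.5,178.6,-.281,[[-11,-67,50],[11,-67,50],[11,67,50],[-11,67,50],[-11,-67,50]])); cv2.polylines(im,[p.round().astype(int)],False,(255,0,255),1)
cv2.imwrite('pics/w1o.png',im)
```

```text
0.2 [284.22296939 611.96430714 230.78394472] [[-0.    -0.907  0.421]
 [-0.001  0.421  0.907]
 [-1.    -0.    -0.001]] [-1.22  0.58  0.02  1.44 -0.01  1.13 -0.06]
```

View pics/w1o.png

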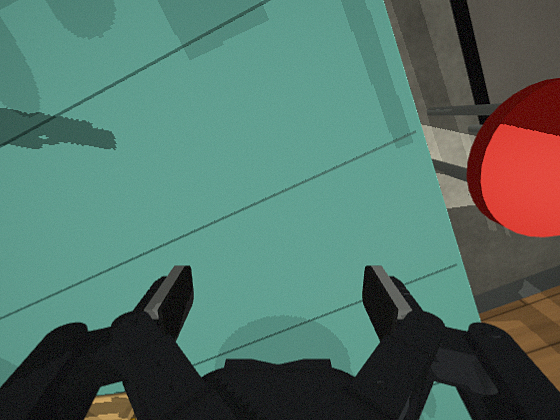

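The call was refused because every row must carry all the keys, so nothing moved. I'll resend with full rows.

{"api": "send_rows", "payload": {
  "deltas": [
    {"hand":85,"dx":7.2,"dy":-28.5,"dz":-20.9,"ax":0.1012,"ay":0,"az":0},
    {"hand":85,"dx":7.2,"dy":-30.4,"dz":-17.9,"ax":0.1012,"ay":0,"az":0},
    {"hand":85,"dx":7.2,"dy":-32.1,"dz":-14.7,"ax":0.1012,"ay":0,"az":0},
    {"hand":85,"dx":7.2,"dy":-33.4,"dz":-11.5,"ax":0.1012,"ay":0,"az":0},
    {"hand":85,"dx":7.2,"dy":-34.4,"dz":-7.9,"ax":0.1012,"ay":0,"az":0},
    {"hand":85,"dx":7.2,"dy":-35.1,"dz":-4.5,"ax":0.1012,"ay":0,"az":0},
    {"hand":85,"dx":7.2,"dy":-35.3,"dz":-0.9,"ax":0.1012,"ay":0,"az":0},
    {"hand":85,"dx":7.2,"dy":-35.2,"dz":2.6,"ax":0.1012,"ay":0,"az":0},
    {"hand":85,"dx":7.2,"dy":-34.7,"dz":6.2,"ax":0.1012,"ay":0,"az":0},
    {"hand":85,"dx":7.2,"dy":-34.0,"dz":9.7,"ax":0.1012,"ay":0,"az":0},
    {"hand":85,"dx":7.2,"dy":-32.8,"dz":13.1,"ax":0.1012,"ay":0,"az":0},
    {"hand":85,"dx":7.2,"dy":-31.3,"dz":16.3,"ax":0.1012,"ay":0,"az":0},
    {"hand":85,"dx":7.2,"dy":-29.5,"dz":19.4,"ax":0.1012,"ay":0,"az":0},
    {"hand":85,"dx":7.2,"dy":-27.5,"dz":22.3,"ax":0.1012,"ay":0,"az":0},
    {"hand":85,"dx":0,"dy":0,"dz":0,"ax":0,"ay":0,"az":0}
  ]
}}

```text
t: 1.45
tool_pos: [525.4, 171.1, 129.9]
orientation: [0.229, 1.556, -0.235]
wrist_force: [-1.1, -0.9, 0.5]
opening: 84.7
```

```bash
sed -i 's/            if abs(v)>1e-9: row\[k\]/            row[k]/' h.py
python3 - <<'E'
from h import *
d=snap('wrist','w2'); s=monitor.get_state(); print(s['t'],s['tool_pos'],Rm(s['orientation']).round(3),s['q'].round(2))
im=d['frame'][:,:,::-1].copy()
def fr(x,y,yaw,Q): c,sn=np.cos(yaw),np.sin(yaw); Q=np.atleast_2d(Q); return np.c_[x+c*Q[:,0]-sn*Q[:,1],y+sn*Q[:,0]+c*Q[:,1],Q[:,2]]
p=proj(d,fr(522.5,178.6,-.281,[[-11,-67,50],[11,-67,50],[11,67,50],[-11,67,50],[-11,-67,50]])); cv2.polylines(im,[p.round().astype(int)],False,(255,0,255),1)
cv2.imwrite('pics/w2o.png',im)
E
```

```text
1.5 [523.99083475 174.63886473 130.0354191 ] [[ 0.     0.284  0.959]
 [-0.002  0.959 -0.284]
 [-1.    -0.002  0.001]] [-0.67  0.54  0.39  1.9  -0.29  0.76 -0.4 ]
```

View pics/w2o.png

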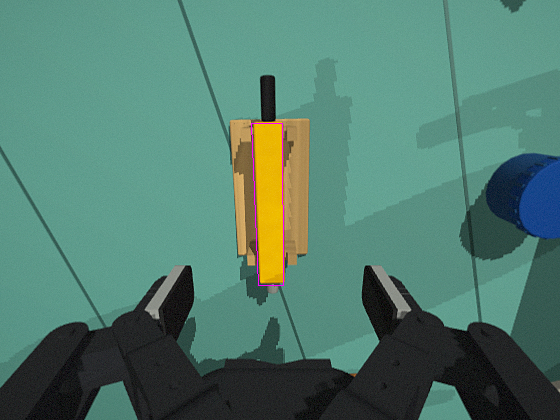

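The wrist view shows the barrel from (254,123)-(283,122) to (259,285)-(284,283), matching the overlay to about 1 px. The arm was still settling.

Run:
```python
from h import *
d=load('w2'); P=atz(d,[[253,123],[284,122],[284,283],[259,285]],50); print(P.round(1),P.mean(0), np.arctan2(*(-(P[0]+P[1]-P[2]-P[3])[:2])))
print(atz(d,[[267,76],[274,288]],39))
s=monitor.get_state(); print(s['tool_pos'])
plan(np.array([522.8,178.6,21]),goalR(-.275),6,85)
```

```text
[[531.9 245.9  50. ]
 [553.5 240.   50. ]
 [515.6 112.8  50. ]
 [494.4 117.3  50. ]] [523.84892082 178.99798387  50.        ] -2.8553856374517115
[[550.96118286 273.75178528  39.        ]
 [503.75144468 103.86618053  39.        ]]
[523.99083475 174.63886473 130.0354191 ]
[{"hand": 85, "dx": 18.2, "dy": 0.6, "dz": -0.4, "ax": -0.0022, "ay": 0.0001, "az": 0.0004}, {"hand": 85, "dx": 18.1, "dy": 0.6, "dz": -0.4, "ax": -0.0023, "ay": 0.0002, "az": 0.0004}, {"hand": 85, "dx": 18.2, "dy": 0.6, "dz": -0.4, "ax": -0.0022, "ay": 0.0001, "az": 0.0004}, {"hand": 85, "dx": 18.2, "dy": 0.6, "dz": -0.3, "ax": -0.0023, "ay": 0.0001, "az": 0.0003}, {"hand": 85, "dx": 18.2, "dy": 0.6, "dz": -0.4, "ax": -0.0022, "ay": 0.0001, "az": 0.0004}, {"hand": 85, "dx": 18.1, "dy": 0.6, "dz": -0.4, "ax": -0.0023, "ay": 0.0002, "az": 0.0004}]
```

{"api": "send_rows", "payload": {
  "deltas": [
    {"hand":85,"dx":25,"dy":0,"dz":0.5,"ax":0,"ay":0,"az":0},
    {"hand":85,"dx":30,"dy":0,"dz":0,"ax":0,"ay":0,"az":0},
    {"hand":85,"dx":25,"dy":0,"dz":0,"ax":0,"ay":0,"az":0},
    {"hand":85,"dx":19,"dy":0,"dz":0,"ax":0,"ay":0,"az":0},
    {"hand":85,"dx":10,"dy":0,"dz":0,"ax":0,"ay":0,"az":0},
    {"hand":85,"dx":0,"dy":0,"dz":0,"ax":0,"ay":0,"az":0},
    {"hand":60,"dx":0,"dy":0,"dz":0,"ax":0,"ay":0,"az":0}
  ]
}}

```text
t: 2.08
tool_pos: [523.1, 179.3, 21.7]
orientation: [0.22, 1.56, -0.22]
wrist_force: [0.3, 0.6, 0.1]
opening: 75.4
```

Run:
```python
from h import *
d=snap('wrist','w3'); s=monitor.get_state(); print(s['t'],s['tool_pos'],Rm(s['orientation']).round(3),s['opening'],s['wrist_force'])
```

```text
2.1333 [523.60642644 179.31713739  22.36521668] [[ 0.001  0.277  0.961]
 [ 0.001  0.961 -0.277]
 [-1.     0.001  0.001]] 68.33749231666054 [-0.63729155  0.62110999  0.45384693]
```

View pics/w3.png

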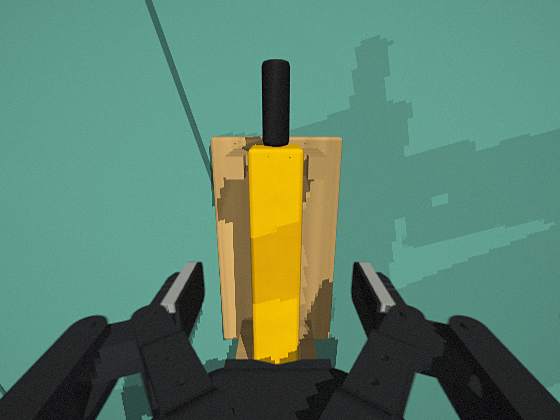

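The bar is centred between the pads, with its centreline near column 277. Closing.

{"api": "send_rows", "payload": {
  "deltas": [
    {"hand":10,"dx":0,"dy":0,"dz":0,"ax":0,"ay":0,"az":0},
    {"hand":10,"dx":0,"dy":0,"dz":0,"ax":0,"ay":0,"az":0},
    {"hand":10,"dx":0,"dy":0,"dz":0,"ax":0,"ay":0,"az":0},
    {"hand":10,"dx":0,"dy":0,"dz":0,"ax":0,"ay":0,"az":0},
    {"hand":10,"dx":0,"dy":0,"dz":0,"ax":0,"ay":0,"az":0},
    {"hand":10,"dx":0,"dy":0,"dz":0,"ax":0,"ay":0,"az":0},
    {"hand":10,"dx":0,"dy":0,"dz":0,"ax":0,"ay":0,"az":0},
    {"hand":10,"dx":0,"dy":0,"dz":0,"ax":0,"ay":0,"az":0}
  ]
}}

```text
t: 2.8
tool_pos: [523.4, 179.1, 22.4]
orientation: [0.221, 1.559, -0.22]
wrist_force: [-1.2, 0.5, 7.7]
opening: 21.1
```

Run:
```python
from h import *
d=snap('wrist','w4'); s=monitor.get_state(); print(s['t'],s['tool_pos'],Rm(s['orientation']).round(3),s['opening'],s['wrist_force'],s['moment'])
for z in (39,): 
  P=atz(d,[[276,61]],z)
  print(P)
```

```text
2.85 [523.44359314 179.09815937  22.3999378 ] [[ 0.001  0.277  0.961]
 [ 0.001  0.961 -0.277]
 [-1.     0.001  0.001]] 21.170835819118114 [-1.66727685  1.17412052  7.10073469] [0.07852917 0.34531105 0.04954392]
[[551.9712222  273.59585034  39.        ]]
```

View pics/w4.png

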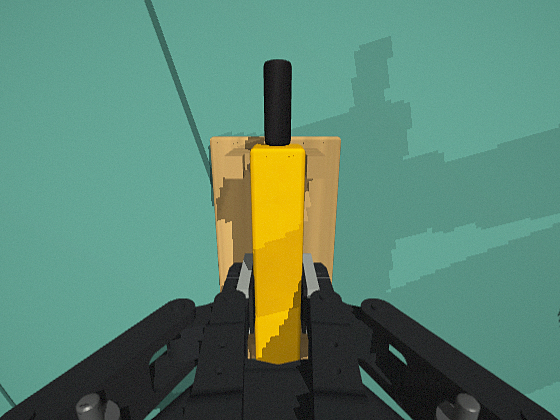

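```bash
cat >> h.py <<'E'
S=[523.5,-171.,-.249]
AX=16.6  # bar axis behind TCP along tool x
def st2w(Q):
    c,sn=np.cos(S[2]),np.sin(S[2]); Q=np.array(Q,float); return np.array([S[0]+c*Q[0]-sn*Q[1],S[1]+sn*Q[0]+c*Q[1],Q[2]])
def tcp_for_tip(tipw,tilt,L,yaw=None):
    "tip world, tilt plunger down, L tip-centre distance -> TCP pos,R"
    r=goalR(S[2] if yaw is None else yaw,tilt); c=np.array(tipw)-L*r[:,1]; return c+AX*r[:,0],r
def tip_now(L=99):
    s=monitor.get_state(); r=Rm(s['orientation']); c=s['tool_pos']-AX*r[:,0]; return c+L*r[:,1]
E
python3 - <<'E'
from h import *
tilt=.235
r=goalR(S[2],tilt); p,r=tcp_for_tip(st2w([0,88,52])-80*r[:,1],tilt,99); print(p)
s=monitor.get_state()
R0=Rm(s['orientation']); p0=s['tool_pos']+[0,0,120]
p1=p+[0,0,55]
print(p0,p1); plan(p1,r,14,10,p0=p0,R0=R0)
E
```

```text
[ 501.33434659 -258.17128956   77.53515634]
[523.44359314 179.09815937 142.3999378 ] [ 501.33434659 -258.17128956  132.53515634]
[{"hand": 10, "dx": 0.7, "dy": -30.4, "dz": 7.1, "ax": -0.0023, "ay": -0.0002, "az": -0.0169}, {"hand": 10, "dx": 1.2, "dy": -30.5, "dz": 7.1, "ax": -0.0022, "ay": -0.0002, "az": -0.0168}, {"hand": 10, "dx": 1.7, "dy": -30.4, "dz": 7.0, "ax": -0.0023, "ay": -0.0003, "az": -0.0169}, {"hand": 10, "dx": 2.2, "dy": -30.5, "dz": 6.9, "ax": -0.0022, "ay": -0.0002, "az": -0.0168}, {"hand": 10, "dx": 2.7, "dy": -30.4, "dz": 6.9, "ax": -0.0023, "ay": -0.0002, "az": -0.0169}, {"hand": 10, "dx": 3.3, "dy": -30.3, "dz": 6.8, "ax": -0.0023, "ay": -0.0002, "az": -0.0168}, {"hand": 10, "dx": 3.8, "dy": -30.3, "dz": 6.7, "ax": -0.0022, "ay": -0.0002, "az": -0.0169}, {"hand": 10, "dx": 4.2, "dy": -30.3, "dz": 6.6, "ax": -0.0023, "ay": -0.0003, "az": -0.0168}, {"hand": 10, "dx": 4.8, "dy": -30.2, "dz": 6.6, "ax": -0.0022, "ay": -0.0002, "az": -0.0169}, {"hand": 10, "dx": 5.3, "dy": -30.1, "dz": 6.5, "ax": -0.0023, "ay": -0.0002, "az": -0.0169}, {"hand": 10, "dx": 5.8, "dy": -30.1, "dz": 6.5, "ax": -0.0022, "ay": -0.0002, "az": -0.0168}, {"hand": 10, "dx": 6.3, "dy": -30.0, "dz": 6.3, "ax": -0.0023, "ay": -0.0002, "az": -0.0169}, {"hand": 10, "dx": 6.8, "dy": -29.8, "dz": 6.3, "ax": -0.0023, "ay": -0.0002, "az": -0.0168}, {"hand": 10, "dx": 7.4, "dy": -29.8, "dz": 6.3, "ax": -0.0022, "ay": -0.0003, "az": -0.0169}]
```

{"api": "send_rows", "payload": {
  "deltas": [
    {"hand":10,"dx":-8,"dy":0,"dz":0,"ax":0,"ay":0,"az":0},
    {"hand":10,"dx":-20,"dy":0,"dz":0,"ax":0,"ay":0,"az":0},
    {"hand":10,"dx":-28,"dy":0,"dz":0,"ax":0,"ay":0,"az":0},
    {"hand":10,"dx":-28,"dy":0,"dz":0,"ax":0,"ay":0,"az":0},
    {"hand":10,"dx":-22,"dy":0,"dz":0,"ax":0,"ay":0,"az":0},
    {"hand":10,"dx":-14,"dy":0,"dz":0,"ax":0,"ay":0,"az":0}
  ]
}}

```text
t: 3.35
tool_pos: [523.9, 178.8, 144.5]
orientation: [0.222, 1.557, -0.22]
wrist_force: [0.1, -0.1, -1.4]
opening: 20.9
```

{"api": "send_rows", "payload": {
  "deltas": [
    {"hand":10,"dx":0.3,"dy":-15.2,"dz":3.5,"ax":-0.0023,"ay":0,"az":-0.017},
    {"hand":10,"dx":1.2,"dy":-30.5,"dz":7.1,"ax":-0.0023,"ay":0,"az":-0.017},
    {"hand":10,"dx":1.7,"dy":-30.4,"dz":7.0,"ax":-0.0023,"ay":0,"az":-0.017},
    {"hand":10,"dx":2.2,"dy":-30.5,"dz":6.9,"ax":-0.0023,"ay":0,"az":-0.017},
    {"hand":10,"dx":2.7,"dy":-30.4,"dz":6.9,"ax":-0.0023,"ay":0,"az":-0.017},
    {"hand":10,"dx":3.3,"dy":-30.3,"dz":6.8,"ax":-0.0023,"ay":0,"az":-0.017},
    {"hand":10,"dx":3.8,"dy":-30.3,"dz":6.7,"ax":-0.0023,"ay":0,"az":-0.017},
    {"hand":10,"dx":4.2,"dy":-30.3,"dz":6.6,"ax":-0.0023,"ay":0,"az":-0.017},
    {"hand":10,"dx":4.8,"dy":-30.2,"dz":6.6,"ax":-0.0023,"ay":0,"az":-0.017},
    {"hand":10,"dx":5.3,"dy":-30.1,"dz":6.5,"ax":-0.0023,"ay":0,"az":-0.017},
    {"hand":10,"dx":5.8,"dy":-30.1,"dz":6.5,"ax":-0.0023,"ay":0,"az":-0.017},
    {"hand":10,"dx":6.3,"dy":-30.0,"dz":6.3,"ax":-0.0023,"ay":0,"az":-0.017},
    {"hand":10,"dx":6.8,"dy":-29.8,"dz":6.3,"ax":-0.0023,"ay":0,"az":-0.016},
    {"hand":10,"dx":7.4,"dy":-29.8,"dz":6.3,"ax":-0.0023,"ay":0,"az":-0.016},
    {"hand":10,"dx":3.7,"dy":-14.6,"dz":3.1,"ax":0,"ay":0,"az":0},
    {"hand":10,"dx":0,"dy":0,"dz":0,"ax":0,"ay":0,"az":0},
    {"hand":10,"dx":0,"dy":0,"dz":0,"ax":0,"ay":0,"az":0}
  ]
}}

```text
t: 4.77
tool_pos: [499.7, -259.5, 132.0]
orientation: [0.012, 1.589, -0.382]
wrist_force: [-0.4, -0.0, -2.6]
opening: 21.0
```

Run:
```python
from h import *
for n in ('wrist','side','top'): d=snap(n,n+'5')
s=monitor.get_state(); print(s['t'],s['tool_pos'],Rm(s['orientation']).round(3),s['opening'],s['wrist_force'],s['moment'])
print('tip pred',tip_now(), [proj(load(n+'5'),tip_now()).round(1) for n in('wrist','side','top')])
def crop(fn,x0,y0,w,h,k,out):
    f=load(fn)['frame'][y0:y0+h,x0:x0+w,::-1]; cv2.imwrite('pics/'+out+'.png',cv2.resize(f,None,fx=k,fy=k,interpolation=cv2.INTER_CUBIC))
crop('side5',225,220,120,150,4,'c5s'); crop('top5',300,200,130,100,6,'c5t')
```

```text
4.9167 [ 500.97266035 -257.15245163  132.04920946] [[-0.062  0.237  0.969]
 [-0.225  0.943 -0.245]
 [-0.972 -0.233 -0.005]] 21.43998464640536 [-0.2698434   0.74339776 -1.48336207] [ 0.33992658 -0.13822669 -0.03170819]
tip pred [ 525.4935334  -160.06007011  125.09534465] [array([[273.5,  52.8]]), array([[277.7, 264.2]]), array([[363.4, 247.3]])]
```

View pics/wrist5.png

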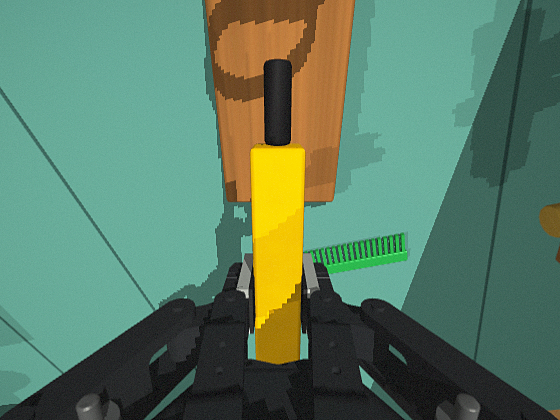

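View pics/c5s.png

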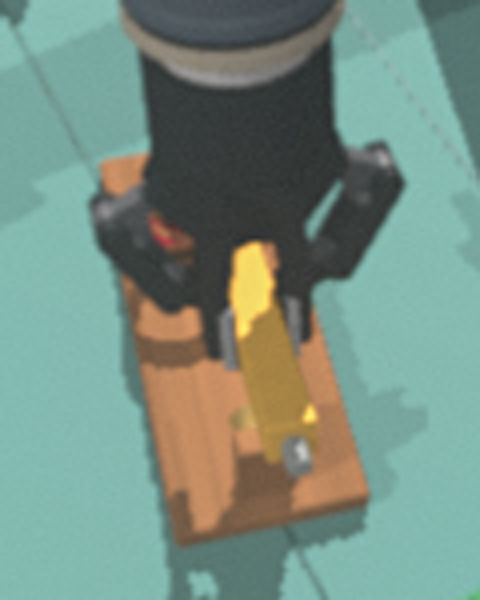

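View pics/c5t.png

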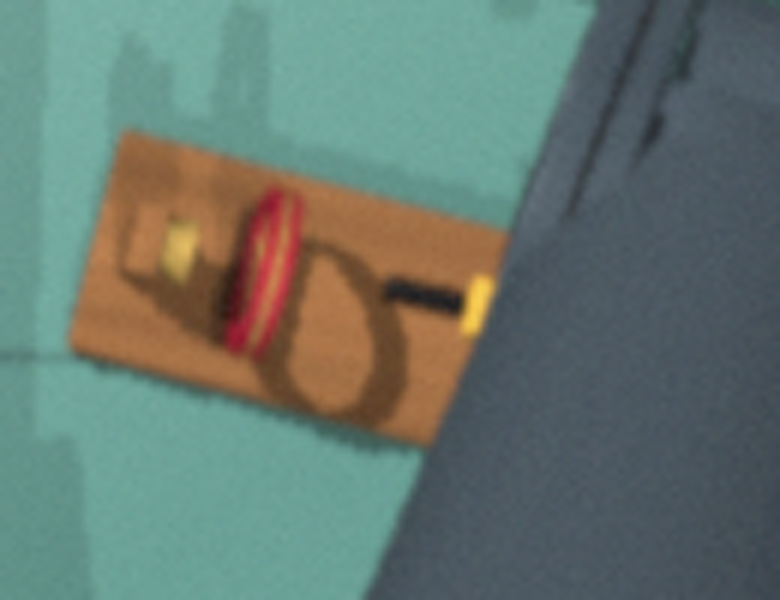

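{"api": "send_rows", "payload": {
  "deltas": [
    {"hand":10,"dx":10.7,"dy":2.6,"dz":0,"ax":0,"ay":0,"az":0},
    {"hand":10,"dx":15,"dy":3.6,"dz":0,"ax":0,"ay":0,"az":0},
    {"hand":10,"dx":15,"dy":3.6,"dz":0,"ax":0,"ay":0,"az":0},
    {"hand":10,"dx":9,"dy":2.1,"dz":0,"ax":0,"ay":0,"az":0},
    {"hand":10,"dx":3.8,"dy":0.9,"dz":0,"ax":0,"ay":0,"az":0},
    {"hand":10,"dx":0,"dy":0,"dz":0,"ax":0,"ay":0,"az":0},
    {"hand":10,"dx":0,"dy":0,"dz":0,"ax":0,"ay":0,"az":0}
  ]
}}

```text
t: 5.5
tool_pos: [501.1, -258.1, 77.7]
orientation: [0.01, 1.587, -0.379]
wrist_force: [-0.0, 0.1, -1.0]
opening: 20.9
```

```bash
cat >> h.py <<'E'
def w2st(p):
    c,sn=np.cos(S[2]),np.sin(S[2]); d=np.array(p)-[S[0],S[1],0]; return np.array([c*d[0]+sn*d[1],-sn*d[0]+c*d[1],d[2]])
def report(L=99):
    s=monitor.get_state(); r=Rm(s['orientation']); yz=r[:,1]
    print('t',round(s['t'],2),'tip st',w2st(tip_now(L)).round(1),'pin st',w2st(tip_now(-81)).round(1),'tilt',round(float(-np.arcsin(yz[2])),4),'yaw',round(float(np.arctan2(-yz[0],yz[1])),4),'roll',round(float(r[2,2]),4),'F st',np.round([np.cos(S[2])*s['wrist_force'][0]+np.sin(S[2])*s['wrist_force'][1],-np.sin(S[2])*s['wrist_force'][0]+np.cos(S[2])*s['wrist_force'][1],s['wrist_force'][2]],1),'M',s['moment'].round(2),'open',round(s['opening'],1))
E
python3 - <<'E'
from h import *
for n in ('wrist','side','top'): d=snap(n,n+'6')
report()
def crop(fn,x0,y0,w,h,k,out):
    f=load(fn)['frame'][y0:y0+h,x0:x0+w,::-1]; cv2.imwrite('pics/'+out+'.png',cv2.resize(f,None,fx=k,fy=k,interpolation=cv2.INTER_CUBIC))
crop('side6',225,220,120,150,4,'c6s'); crop('top6',300,200,130,100,6,'c6t')
t=load('top6'); print('top px tip',proj(t,tip_now()),'cupaxis',[proj(t,st2w([0,y,52])) for y in(88,80,48)])
im=load('wrist6')['frame'][:,:,::-1].copy(); d=load('wrist6')
th=np.linspace(0,2*np.pi,60)
for rad,y,col in((11.5,80,(0,255,0)),(9,88,(0,255,255)),(31,42,(255,255,0))):
    p=proj(d,np.array([st2w([rad*np.cos(a),y,52+rad*np.sin(a)]) for a in th])); cv2.polylines(im,[p.round().astype(int)],True,col,1)
cv2.imwrite('pics/w6o.png',im)
E
```

```text
t 5.65 tip st [-0.  10.  71.1] pin st [ 1.000e-01 -1.650e+02  1.132e+02] tilt 0.236 yaw -0.2482 roll -0.0026 F st [-0.  -0.8 -1.6] M [ 0.29 -0.03 -0.01] open 20.7
top px tip [[359.44454303 248.50125888]] cupaxis [array([[327.95099008, 240.82851414]]), array([[331.02410477, 241.65973222]]), array([[343.32963538, 244.9884438 ]])]
```

View pics/w6o.png

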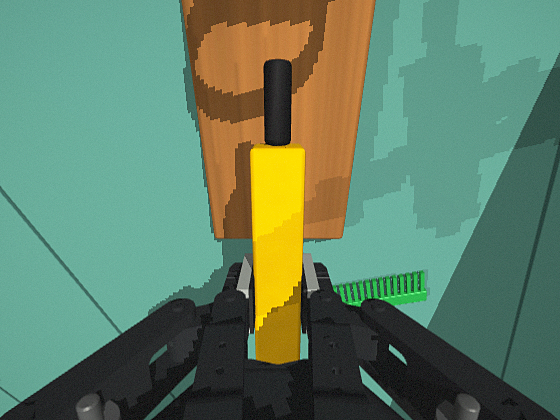

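View pics/c6s.png

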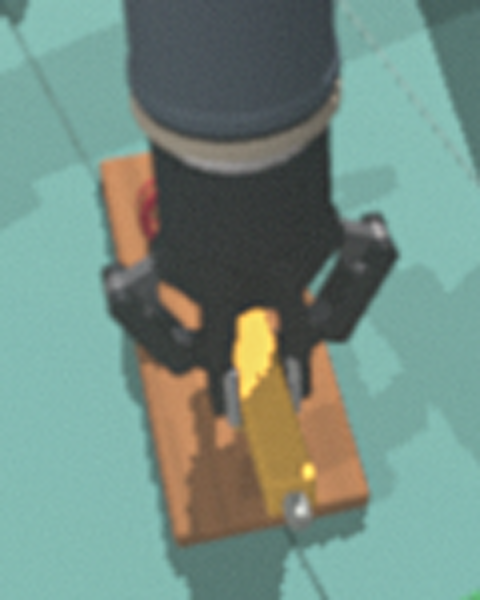

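View pics/c6t.png

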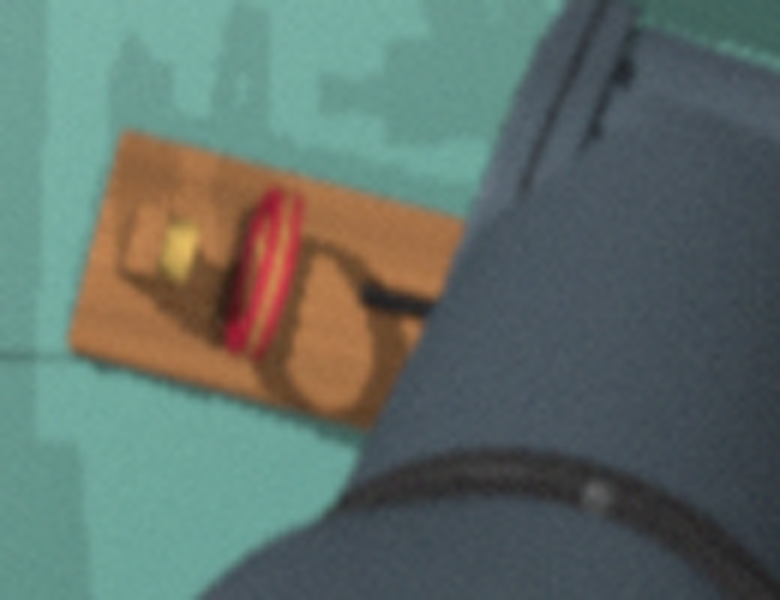

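{"api": "send_rows", "payload": {
  "deltas": [
    {"hand":10,"dx":0,"dy":6,"dz":0,"ax":0,"ay":0,"az":0},
    {"hand":10,"dx":0,"dy":10,"dz":0,"ax":0,"ay":0,"az":0},
    {"hand":10,"dx":0,"dy":12,"dz":0,"ax":0,"ay":0,"az":0},
    {"hand":10,"dx":0,"dy":12,"dz":0,"ax":0,"ay":0,"az":0},
    {"hand":10,"dx":0,"dy":12,"dz":0,"ax":0,"ay":0,"az":0},
    {"hand":10,"dx":0,"dy":8,"dz":0,"ax":0,"ay":0,"az":0},
    {"hand":10,"dx":0,"dy":5,"dz":0,"ax":0,"ay":0,"az":0},
    {"hand":10,"dx":0,"dy":0,"dz":0,"ax":0,"ay":0,"az":0},
    {"hand":10,"dx":0,"dy":0,"dz":0,"ax":0,"ay":0,"az":0}
  ]
}}

```text
t: 6.4
tool_pos: [516.4, -196.9, 62.2]
orientation: [0.01, 1.587, -0.38]
wrist_force: [0.0, 0.7, -0.2]
opening: 21.3
```

Run:
```python
from h import *
for n in ('wrist','side','top'): d=snap(n,n+'7')
report()
def crop(fn,x0,y0,w,h,k,out):
    f=load(fn)['frame'][y0:y0+h,x0:x0+w,::-1]; cv2.imwrite('pics/'+out+'.png',cv2.resize(f,None,fx=k,fy=k,interpolation=cv2.INTER_CUBIC))
crop('side7',225,220,120,150,4,'c7s'); crop('top7',300,200,130,100,6,'c7t')
```

```text
t 6.55 tip st [-0.4 72.4 55.4] pin st [  -0.5 -102.6   97.5] tilt 0.2364 yaw -0.2492 roll -0.0035 F st [-0.1 -0.1 -1.2] M [ 0.24 -0.02  0.01] open 21.1
```

View pics/wrist7.png

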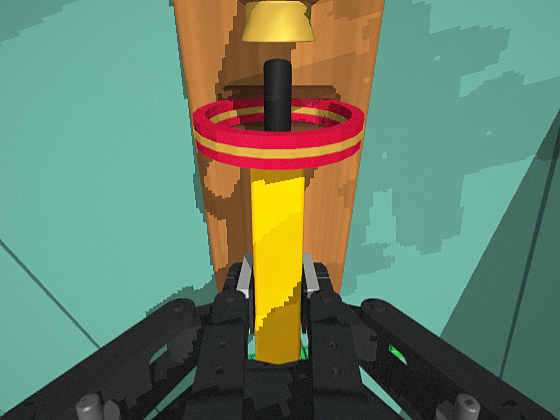

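View pics/c7s.png

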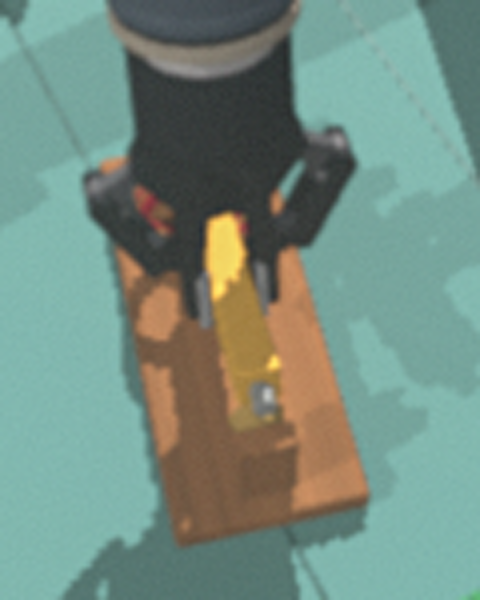

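View pics/c7t.png

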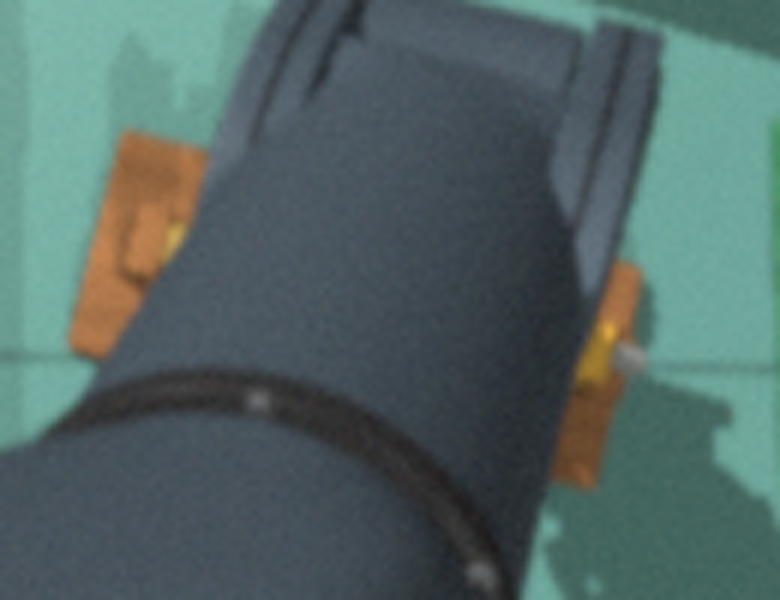

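The plunger at (278,60) is through the bangle and lined up with the brass cup at (279,25). Now I'll advance to contact.

{"api": "send_rows", "payload": {
  "deltas": [
    {"hand":10,"dx":0,"dy":4,"dz":0,"ax":0,"ay":0,"az":0},
    {"hand":10,"dx":0,"dy":4,"dz":0,"ax":0,"ay":0,"az":0},
    {"hand":10,"dx":0,"dy":4,"dz":0,"ax":0,"ay":0,"az":0},
    {"hand":10,"dx":0,"dy":2,"dz":0,"ax":0,"ay":0,"az":0},
    {"hand":10,"dx":0,"dy":0,"dz":0,"ax":0,"ay":0,"az":0},
    {"hand":10,"dx":0,"dy":0,"dz":0,"ax":0,"ay":0,"az":0}
  ]
}}

```text
t: 7.05
tool_pos: [519.7, -183.9, 59.0]
orientation: [0.01, 1.587, -0.38]
wrist_force: [-0.7, -1.3, -1.0]
opening: 20.7
```

Run:
```python
from h import *
report()
```

```text
t 7.05 tip st [-0.5 86.7 52. ] pin st [ -0.3 -88.3  94.1] tilt 0.2364 yaw -0.2479 roll -0.0038 F st [-0.4 -1.4 -1. ] M [ 0.08 -0.03  0.06] open 20.7
```

{"api": "send_rows", "payload": {
  "deltas": [
    {"hand":10,"dx":0,"dy":2,"dz":0,"ax":0,"ay":0,"az":0},
    {"hand":10,"dx":0,"dy":2,"dz":0,"ax":0,"ay":0,"az":0},
    {"hand":10,"dx":0,"dy":2,"dz":0,"ax":0,"ay":0,"az":0},
    {"hand":10,"dx":0,"dy":0,"dz":0,"ax":0,"ay":0,"az":0},
    {"hand":10,"dx":0,"dy":0,"dz":0,"ax":0,"ay":0,"az":0}
  ]
}}

```text
t: 7.47
tool_pos: [521.1, -178.3, 57.6]
orientation: [0.01, 1.587, -0.38]
wrist_force: [-1.6, -3.1, 0.3]
opening: 21.2
```

Run:
```python
from h import *
d=snap('wrist','wrist8')
report();report()
```

```text
t 7.52 tip st [-0.5 92.5 50.6] pin st [ -0.4 -82.5  92.7] tilt 0.2362 yaw -0.2481 roll -0.0037 F st [ 0.3 -3.  -0.5] M [-0.36  0.08  0.06] open 21.1
t 7.52 tip st [-0.5 92.5 50.6] pin st [ -0.4 -82.5  92.7] tilt 0.2362 yaw -0.2481 roll -0.0037 F st [ 0.3 -3.  -0.5] M [-0.36  0.08  0.06] open 21.1
```

View pics/wrist8.png

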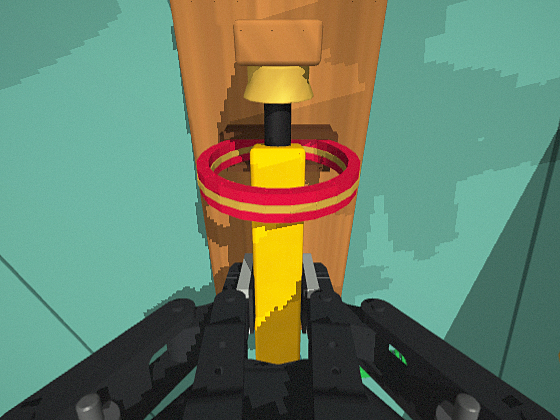

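{"api": "send_rows", "payload": {
  "deltas": [
    {"hand":10,"dx":0,"dy":3,"dz":0,"ax":0,"ay":0,"az":0},
    {"hand":10,"dx":0,"dy":3,"dz":0,"ax":0,"ay":0,"az":0},
    {"hand":10,"dx":0,"dy":3,"dz":0,"ax":0,"ay":0,"az":0},
    {"hand":10,"dx":0,"dy":2,"dz":0,"ax":0,"ay":0,"az":0},
    {"hand":10,"dx":0,"dy":0,"dz":0,"ax":0,"ay":0,"az":0},
    {"hand":10,"dx":0,"dy":0,"dz":0,"ax":0,"ay":0,"az":0}
  ]
}}

```text
t: 8.02
tool_pos: [523.7, -168.0, 55.0]
orientation: [0.01, 1.587, -0.38]
wrist_force: [-0.9, -7.1, 0.3]
opening: 21.4
```

Run:
```python
from h import *
d=snap('wrist','wrist9'); snap('side','side9')
report(); report(83.5)
s=monitor.get_state()
p1,r1=tcp_for_tip(st2w([0,88,52]),0.0,83.3)
rows=plan(p1,r1,12,10)
f=load('side9')['frame'][220:370,225:345,::-1]; cv2.imwrite('pics/c9s.png',cv2.resize(f,None,fx=4,fy=4,interpolation=cv2.INTER_CUBIC))
```

```text
t 8.12 tip st [ -0.5 102.9  48. ] pin st [ -0.4 -72.1  90.2] tilt 0.2368 yaw -0.2484 roll -0.0038 F st [ 0.7 -6.1  0.9] M [-1.02  0.27  0.01] open 20.8
t 8.12 tip st [-0.5 87.8 51.6] pin st [ -0.4 -72.1  90.2] tilt 0.2368 yaw -0.2484 roll -0.0038 F st [ 0.7 -6.1  0.9] M [-1.02  0.27  0.01] open 20.8
[{"hand": 10, "dx": 1.6, "dy": 0.5, "dz": 0.1, "ax": 0.0, "ay": -0.0003, "az": 0.0197}, {"hand": 10, "dx": 1.5, "dy": 0.6, "dz": 0.0, "ax": 0.0, "ay": -0.0003, "az": 0.0198}, {"hand": 10, "dx": 1.6, "dy": 0.4, "dz": 0.1, "ax": 0.0, "ay": -0.0004, "az": 0.0197}, {"hand": 10, "dx": 1.6, "dy": 0.5, "dz": 0.0, "ax": 0.0, "ay": -0.0003, "az": 0.0197}, {"hand": 10, "dx": 1.6, "dy": 0.4, "dz": 0.1, "ax": 0.0, "ay": -0.0003, "az": 0.0197}, {"hand": 10, "dx": 1.6, "dy": 0.4, "dz": 0.0, "ax": 0.0001, "ay": -0.0003, "az": 0.0198}, {"hand": 10, "dx": 1.6, "dy": 0.3, "dz": 0.1, "ax": -0.0, "ay": -0.0003, "az": 0.0197}, {"hand": 10, "dx": 1.6, "dy": 0.4, "dz": 0.0, "ax": -0.0, "ay": -0.0003, "az": 0.0197}, {"hand": 10, "dx": 1.6, "dy": 0.2, "dz": 0.0, "ax": -0.0, "ay": -0.0004, "az": 0.0198}, {"hand": 10, "dx": 1.6, "dy": 0.3, "dz": 0.1, "ax": -0.0, "ay": -0.0003, "az": 0.0197}, {"hand": 10, "dx": 1.6, "dy": 0.2, "dz": 0.0, "ax": -0.0, "ay": -0.0003, "az": 0.0197}, {"hand": 10, "dx": 1.7, "dy": 0.2, "dz": 0.1, "ax": 0.0, "ay": -0.0003, "az": 0.0198}]
```

View pics/wrist9.png

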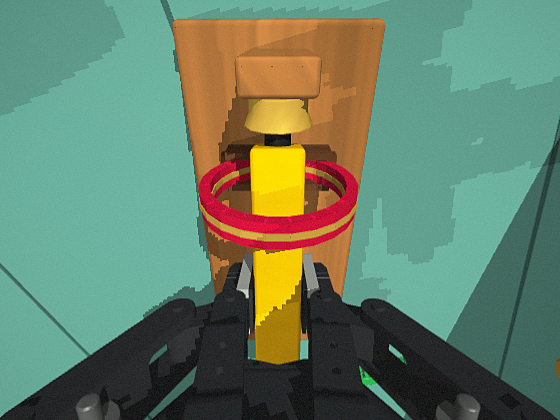

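View pics/c9s.png

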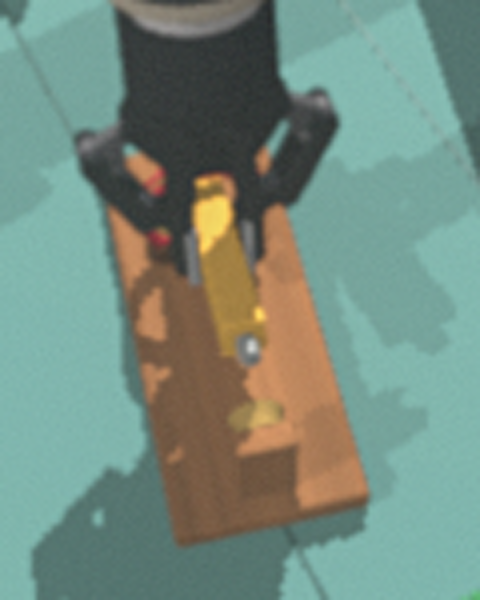

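{"api": "send_rows", "payload": {
  "deltas": [
    {"hand":10,"dx":1.6,"dy":1.0,"dz":0.1,"ax":0,"ay":-0.0003,"az":0.0197},
    {"hand":10,"dx":1.6,"dy":1.0,"dz":0,"ax":0,"ay":-0.0003,"az":0.0197},
    {"hand":10,"dx":1.6,"dy":0.9,"dz":0.1,"ax":0,"ay":-0.0003,"az":0.0197},
    {"hand":10,"dx":1.6,"dy":0.5,"dz":0,"ax":0,"ay":-0.0003,"az":0.0197},
    {"hand":10,"dx":1.6,"dy":0.4,"dz":0.1,"ax":0,"ay":-0.0003,"az":0.0197},
    {"hand":10,"dx":1.6,"dy":0.4,"dz":0,"ax":0,"ay":-0.0003,"az":0.0197},
    {"hand":10,"dx":1.6,"dy":0.4,"dz":0.1,"ax":0,"ay":-0.0003,"az":0.0197},
    {"hand":10,"dx":1.6,"dy":0.3,"dz":0,"ax":0,"ay":-0.0003,"az":0.0197},
    {"hand":10,"dx":0,"dy":0,"dz":0,"ax":0,"ay":0,"az":0},
    {"hand":10,"dx":0,"dy":0,"dz":0,"ax":0,"ay":0,"az":0}
  ]
}}

```text
t: 8.95
tool_pos: [524.1, -166.4, 41.5]
orientation: [0.135, 1.573, -0.258]
wrist_force: [-2.8, -6.8, 1.6]
opening: 21.1
```

Run:
```python
from h import *
d=snap('wrist','wrist10'); snap('side','side10')
report(81.8)
p1,r1=tcp_for_tip(st2w([0,88,52]),0.0,81.8)
rows=plan(p1,r1,5,10)
f=load('side10')['frame'][220:370,225:345,::-1]; cv2.imwrite('pics/c10s.png',cv2.resize(f,None,fx=4,fy=4,interpolation=cv2.INTER_CUBIC))
```

```text
t 9.05 tip st [-0.4 87.8 51.5] pin st [ -0.5 -74.5  64.4] tilt 0.0793 yaw -0.2495 roll -0.0019 F st [-1.8 -6.6  1.4] M [-1.11  0.54  0.13] open 21.1
[{"hand": 10, "dx": 1.2, "dy": 0.3, "dz": 0.1, "ax": -0.0001, "ay": -0.0004, "az": 0.0159}, {"hand": 10, "dx": 1.2, "dy": 0.4, "dz": 0.1, "ax": -0.0001, "ay": -0.0004, "az": 0.0158}, {"hand": 10, "dx": 1.2, "dy": 0.3, "dz": 0.1, "ax": -0.0001, "ay": -0.0003, "az": 0.0159}, {"hand": 10, "dx": 1.2, "dy": 0.3, "dz": 0.1, "ax": -0.0002, "ay": -0.0004, "az": 0.0158}, {"hand": 10, "dx": 1.2, "dy": 0.3, "dz": 0.1, "ax": -0.0001, "ay": -0.0004, "az": 0.0159}]
```

View pics/wrist10.png

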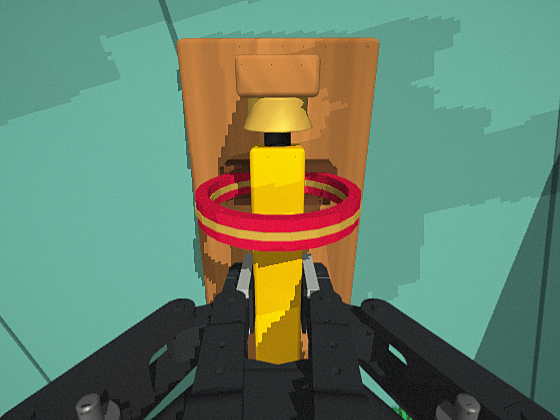

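View pics/c10s.png

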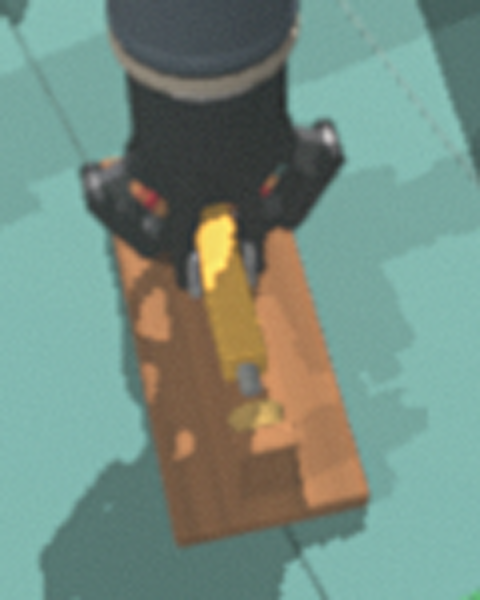

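{"api": "send_rows", "payload": {
  "deltas": [
    {"hand":10,"dx":1.2,"dy":0.3,"dz":0.1,"ax":0,"ay":-0.0004,"az":0.0158},
    {"hand":10,"dx":1.2,"dy":0.4,"dz":0.1,"ax":0,"ay":-0.0004,"az":0.0158},
    {"hand":10,"dx":1.2,"dy":0.3,"dz":0.1,"ax":0,"ay":-0.0004,"az":0.0158},
    {"hand":10,"dx":1.2,"dy":0.3,"dz":0.1,"ax":0,"ay":-0.0004,"az":0.0158},
    {"hand":10,"dx":1.2,"dy":0.3,"dz":0.1,"ax":0,"ay":-0.0004,"az":0.0158},
    {"hand":10,"dx":0,"dy":0,"dz":0,"ax":0,"ay":0,"az":0},
    {"hand":10,"dx":0,"dy":0,"dz":0,"ax":0,"ay":0,"az":0}
  ]
}}

```text
t: 9.63
tool_pos: [524.6, -165.1, 35.2]
orientation: [0.196, 1.563, -0.196]
wrist_force: [-3.4, -6.4, 0.4]
opening: 21.0
```

Run:
```python
from h import *
d=snap('wrist','wrist11'); snap('side','side11'); snap('top','top11')
report(81.8)
f=load('side11')['frame'][220:370,225:345,::-1]; cv2.imwrite('pics/c11s.png',cv2.resize(f,None,fx=4,fy=4,interpolation=cv2.INTER_CUBIC))
d=load('side11'); print([((proj(d,st2w(q))-[225,220]+.5)*4-.5).round() for q in ([0,-80,52],[0,-80,66.5],[0,-75,52])])
```

```text
t 9.78 tip st [-0.3 88.1 51.7] pin st [ -0.3 -74.7  51.8] tilt 0.0004 yaw -0.2492 roll -0.0005 F st [-3.1 -6.6 -0. ] M [-1.28  0.76  0.2 ] open 21.2
[array([[256., 413.]]), array([[256., 399.]]), array([[254., 404.]])]
```

View pics/c11s.png

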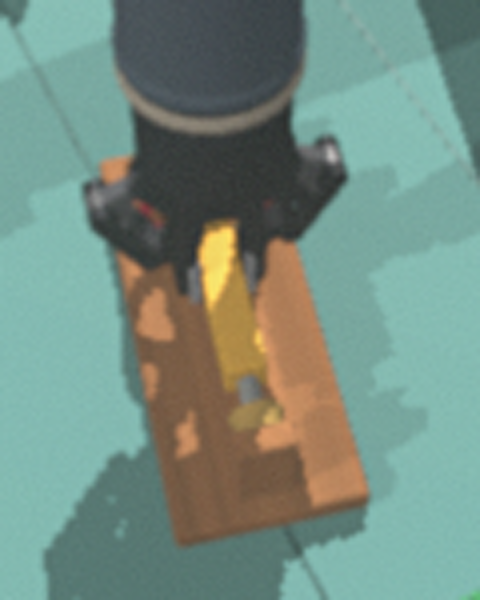

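View pics/top11.png

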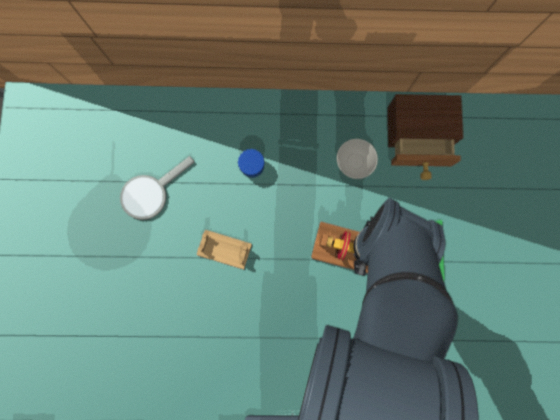

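{"api": "send_rows", "payload": {
  "deltas": [
    {"hand":10,"dx":0,"dy":-1,"dz":0,"ax":0,"ay":0,"az":0},
    {"hand":10,"dx":0,"dy":-1.5,"dz":0,"ax":0,"ay":0,"az":0},
    {"hand":10,"dx":0,"dy":-1.5,"dz":0,"ax":0,"ay":0,"az":0},
    {"hand":10,"dx":0,"dy":-1.5,"dz":0,"ax":0,"ay":0,"az":0},
    {"hand":10,"dx":0,"dy":-1.5,"dz":0,"ax":0,"ay":0,"az":0},
    {"hand":10,"dx":0,"dy":-1,"dz":0,"ax":0,"ay":0,"az":0},
    {"hand":10,"dx":0,"dy":0,"dz":0,"ax":0,"ay":0,"az":0},
    {"hand":10,"dx":0,"dy":0,"dz":0,"ax":0,"ay":0,"az":0}
  ]
}}

```text
t: 10.45
tool_pos: [523.0, -171.9, 35.1]
orientation: [0.195, 1.563, -0.195]
wrist_force: [-2.4, -4.1, -0.8]
opening: 21.3
```

Run:
```python
from h import *
snap('side','side12')
report(89.8)
f=load('side12')['frame'][270:360,250:340,::-1]; cv2.imwrite('pics/c12s.png',cv2.resize(f,None,fx=6,fy=6,interpolation=cv2.INTER_CUBIC))
```

```text
t 10.5 tip st [-0.3 88.8 51.8] pin st [ -0.2 -82.   51.7] tilt -0.0002 yaw -0.2485 roll -0.0006 F st [-1.4 -5.1  0.1] M [-0.84  0.61  0.17] open 20.8
```

View pics/c12s.png

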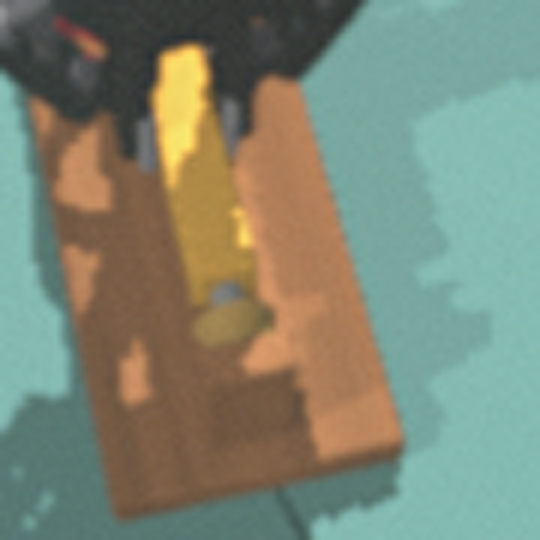

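The pin is in the plain cup's mouth at (230,295) in the crop. I'll ease it back the rest of the way.

{"api": "send_rows", "payload": {
  "deltas": [
    {"hand":10,"dx":0,"dy":-1,"dz":0,"ax":0,"ay":0,"az":0},
    {"hand":10,"dx":0,"dy":-1,"dz":0,"ax":0,"ay":0,"az":0},
    {"hand":10,"dx":0,"dy":-1,"dz":0,"ax":0,"ay":0,"az":0},
    {"hand":10,"dx":0,"dy":-1,"dz":0,"ax":0,"ay":0,"az":0},
    {"hand":10,"dx":0,"dy":-1,"dz":0,"ax":0,"ay":0,"az":0},
    {"hand":10,"dx":0,"dy":0,"dz":0,"ax":0,"ay":0,"az":0},
    {"hand":10,"dx":0,"dy":0,"dz":0,"ax":0,"ay":0,"az":0}
  ]
}}

```text
t: 11.08
tool_pos: [522.3, -176.6, 35.3]
orientation: [0.196, 1.562, -0.194]
wrist_force: [-3.1, -3.3, -1.3]
opening: 21.1
```

Run:
```python
from h import *
snap('wrist','wrist13')
report(95)
```

```text
t 11.13 tip st [ 0.2 89.3 52. ] pin st [  0.3 -86.7  51.8] tilt -0.0007 yaw -0.2484 roll 0.0003 F st [-2.5 -4.1 -1.3] M [-0.62  0.65  0.24] open 20.8
```

View pics/wrist13.png

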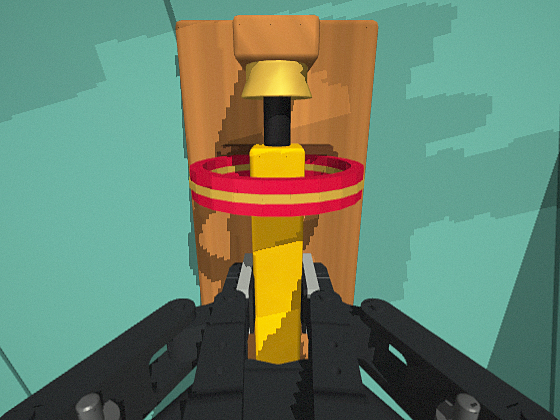

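{"api": "send_rows", "payload": {
  "deltas": [
    {"hand":10,"dx":0,"dy":-0.8,"dz":0,"ax":0,"ay":0,"az":0},
    {"hand":10,"dx":0,"dy":-0.7,"dz":0,"ax":0,"ay":0,"az":0},
    {"hand":10,"dx":0,"dy":0,"dz":0,"ax":0,"ay":0,"az":0},
    {"hand":10,"dx":0,"dy":0,"dz":0,"ax":0,"ay":0,"az":0}
  ]
}}

```text
t: 11.47
tool_pos: [522.1, -178.1, 35.4]
orientation: [0.196, 1.561, -0.195]
wrist_force: [-3.1, -2.2, -1.7]
opening: 21.1
```

Run:
```python
from h import *
snap('side','side14')
report(95)
f=load('side14')['frame'][270:360,250:340,::-1]; cv2.imwrite('pics/c14s.png',cv2.resize(f,None,fx=6,fy=6,interpolation=cv2.INTER_CUBIC))
```

```text
t 11.52 tip st [ 0.4 87.7 52. ] pin st [  0.4 -88.3  51.9] tilt -0.0006 yaw -0.2485 roll 0.0007 F st [-2.8 -2.6 -1.1] M [-0.56  0.6   0.22] open 21.0
```

View pics/c14s.png

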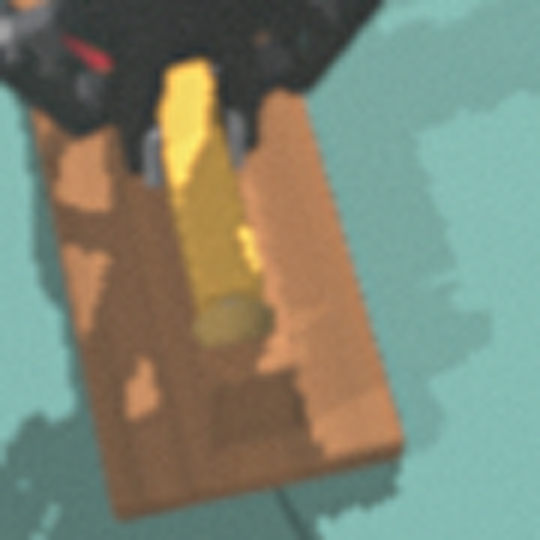

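{"api": "send_rows", "payload": {
  "deltas": [
    {"hand":30,"dx":0,"dy":0,"dz":0,"ax":0,"ay":0,"az":0},
    {"hand":40,"dx":0,"dy":0,"dz":0,"ax":0,"ay":0,"az":0},
    {"hand":60,"dx":0,"dy":0,"dz":0,"ax":0,"ay":0,"az":0},
    {"hand":60,"dx":0,"dy":0,"dz":0,"ax":0,"ay":0,"az":0},
    {"hand":60,"dx":0,"dy":0,"dz":0,"ax":0,"ay":0,"az":0},
    {"hand":60,"dx":0,"dy":0,"dz":0,"ax":0,"ay":0,"az":0}
  ]
}}

```text
t: 12.02
tool_pos: [522.3, -178.0, 35.4]
orientation: [0.195, 1.561, -0.194]
wrist_force: [0.1, -0.6, 0.0]
opening: 60.3
```

Run:
```python
from h import *
snap('wrist','wrist15'); report(95)
```

```text
t 12.07 tip st [ 0.4 87.9 52.1] pin st [  0.5 -88.1  51.9] tilt -0.0007 yaw -0.2483 roll 0.0008 F st [-0.8 -0.7  0.1] M [-0.02 -0.01  0.05] open 59.9
```

View pics/wrist15.png

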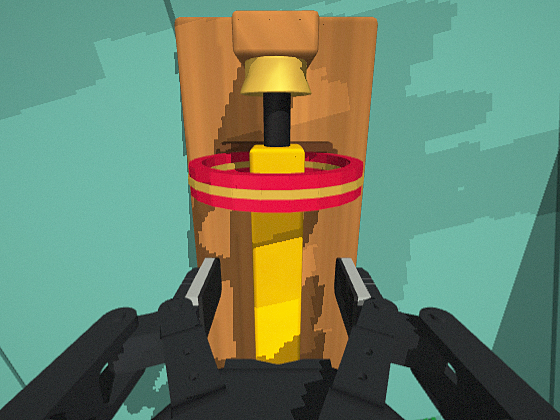

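The gripper has let go and the bar stays held between the cups. I'll retract straight up and then aside to check.

{"api": "send_rows", "payload": {
  "deltas": [
    {"hand":60,"dx":-6,"dy":0,"dz":0,"ax":0,"ay":0,"az":0},
    {"hand":60,"dx":-15,"dy":0,"dz":0,"ax":0,"ay":0,"az":0},
    {"hand":60,"dx":-25,"dy":0,"dz":0,"ax":0,"ay":0,"az":0},
    {"hand":60,"dx":-30,"dy":0,"dz":0,"ax":0,"ay":0,"az":0},
    {"hand":60,"dx":-30,"dy":0,"dz":0,"ax":0,"ay":0,"az":0},
    {"hand":60,"dx":-30,"dy":0,"dz":0,"ax":0,"ay":0,"az":0},
    {"hand":60,"dx":-20,"dy":20,"dz":0,"ax":0,"ay":0,"az":0},
    {"hand":60,"dx":0,"dy":35,"dz":0,"ax":0,"ay":0,"az":0},
    {"hand":60,"dx":0,"dy":38,"dz":0,"ax":0,"ay":0,"az":0},
    {"hand":60,"dx":0,"dy":38,"dz":0,"ax":0,"ay":0,"az":0},
    {"hand":60,"dx":0,"dy":38,"dz":0,"ax":0,"ay":0,"az":0},
    {"hand":60,"dx":0,"dy":38,"dz":0,"ax":0,"ay":0,"az":0},
    {"hand":60,"dx":0,"dy":35,"dz":0,"ax":0,"ay":0,"az":0},
    {"hand":60,"dx":0,"dy":15,"dz":0,"ax":0,"ay":0,"az":0},
    {"hand":60,"dx":0,"dy":0,"dz":0,"ax":0,"ay":0,"az":0},
    {"hand":60,"dx":0,"dy":0,"dz":0,"ax":0,"ay":0,"az":0}
  ]
}}

```text
t: 13.4
tool_pos: [585.0, 71.4, 191.6]
orientation: [0.194, 1.562, -0.194]
wrist_force: [-0.2, -0.1, -0.1]
opening: 60.0
```

Run:
```python
from h import *
for n in('side','top','wrist'): snap(n,n+'16')
report(95)
def crop(fn,x0,y0,w,h,k,out):
    f=load(fn)['frame'][y0:y0+h,x0:x0+w,::-1]; cv2.imwrite('pics/'+out+'.png',cv2.resize(f,None,fx=k,fy=k,interpolation=cv2.INTER_CUBIC))
crop('top16',308,215,104,72,7,'c16t');crop('side16',240,240,84,120,5,'c16s')
```

```text
t 13.55 tip st [  0.6 342.6 208.4] pin st [2.000e-01 1.666e+02 2.084e+02] tilt 0.0002 yaw -0.251 roll 0.0008 F st [-0.1 -0.7 -0.8] M [0.03 0.01 0.  ] open 60.2
```

View pics/c16t.png

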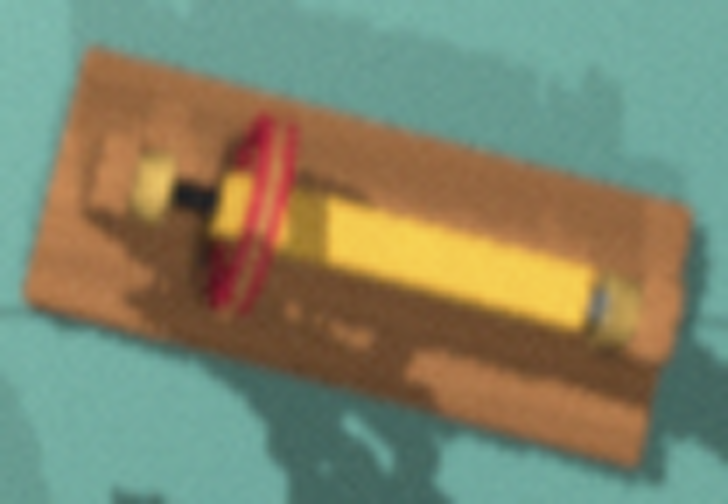

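View pics/c16s.png

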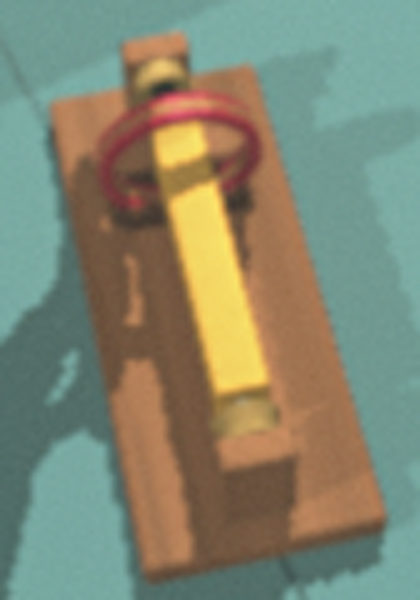

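View pics/top16.png

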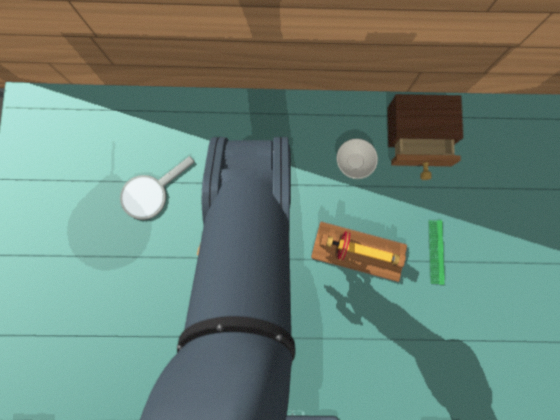

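Run:
```python
from h import *
t,s=load('top16'),load('side16')
for d,o,k,uv in((t,(308,215),7,[[597,268],[582,332],[222,172],[208,236]]),(s,(240,240),5,[[269,388],[216,398]])):
    for z in(59.5,63): print(z,[w2st(p).round(1) for p in atz(d,(np.array(uv,float)+.5)/k-.5+o,z)])
```

```text
59.5 [array([ 12.6, -75.2,  59.5]), array([-10.9, -75.1,  59.5]), array([10.7, 62.3, 59.5]), array([-12.7,  61.6,  59.5])]
63 [array([ 12.2, -74.3,  63. ]), array([-11.2, -74.2,  63. ]), array([10.3, 62.7, 63. ]), array([-13.1,  62. ,  63. ])]
59.5 [array([ 10.9, -74. ,  59.5]), array([-10.3, -73.5,  59.5])]
63 [array([ 10.5, -75.8,  63. ]), array([-10.6, -75.3,  63. ])]
```

View pics/wrist16.png

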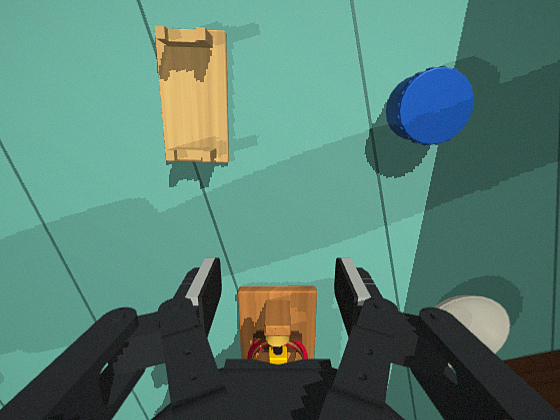

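The barrel's pin end measures y ≈ −74 to −75 along the stand, against −74 for fully seated. The bangle rings the bar and the arm is clear, so I'm handing in.

Run:
```python
from h import *
print(job.sign_off())
```

```text
the job is handed in; nothing more can be done
None
```

The red bangle is on display: the spring bar runs through it, sits between the two brass cups and has been let go. The job took about 13.6 s of the 46 s allowed.

**What I did:** I gripped the bar mid-barrel on its rest and passed the plunger through the bangle at about 13.5° tilt into the groove-end cup. I then compressed the spring by about 17 mm (force about 6.6 N), swung the bar level, eased the pin into the plain cup, opened the fingers and backed off.

**Last checks:**
- **Pin end:** the last top and side pictures put the barrel's pin end at y ≈ −74 to −75 mm along the stand. Fully seated would be −74, so they agree within the 2 mm calibration.
- **Plunger end:** I could not see the cup floor. I judge it seated because the plunger was pressed to the floor when I pushed, and the spring has held it there since.
- **Bangle and other items:** the bangle still stands in its groove, around the bar. The mirror, tin, dish and comb show no visible movement in the last top view.
- **Forces:** the highest wrist force in the readings was about 8 N, while the fingers closed on the bar.

**Disagreements:**
- The wrist camera's predicted tip position was a few pixels off what it showed, so I went by the top camera, which matched within 1 px.
- A sideways force of about 3 N appeared while the bar was level under compression. It vanished when I let go.

One move call was refused for missing keys before anything had moved.

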